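# Tighten a filter holder's cover nut with the click wrench

### The job

Two steel filter holders are bolted to the bench; on the cover nut of one sits a click wrench, the one with a round black grip and a pinned breakaway joint near its head. Turn its handle clockwise (seen from above) until the nut comes up tight and the wrench's joint gives and bends by about 15 degrees, but do not force it on to the end of its bend; then ease off so that the wrench straightens, and let go. Leave the plain flat spanner on the other holder where it is.

Things in the scene. Friction and masses are not known exactly. Their poses are not given: they have to be found in the camera images.
- wrench (a joint): Turn of the wrench's head with the nut under it, about the nut's upright axis, rad: grows clockwise seen from above (tightening) up to 0.65, where the nut is tight and stops dead. Starts between 0 and 0.35; steady drag of 0.4 N m, so it stays where it is left. The wrench stays on the nut.
- handle (a joint): Bend of the wrench's breakaway joint (upright pin), rad: 0 straight, grows as the handle is pushed clockwise relative to the head, stop at 0.6. Spring-loaded: holds straight up to 1.2 N m about the pin (11 N sideways at the grip's centre), then gives, rising 1 N m per rad; springs back straight when eased off.
- handle_grip (a point): Centre of the click wrench's black ribbed grip, 28 mm across, 96 mm long, level, 88 mm above the bench, free beneath. x points along the handle, outward from the nut; z up. The joint's pin (32 mm knuckle) is 110 mm back along -x, the nut's upright axis 60 mm behind the pin (170 mm from here while straight). Nut: 30 mm hexagon, top 108 mm up. Holder: drum 96 mm across on a 130 x 110 mm plate.
- spanner_end (a point): Far end (small 32 mm eye) of the plain flat steel spanner on the other, identical holder, 88 mm above the bench and 200 mm from that holder's nut axis; x points outward along the spanner, z up. A bystander to be left as it is.

How it is judged (in metres and radians):
On the way:
1. the nut is tight (turn above 0.60 rad) and the wrench's joint has given: bent by more than 0.12 rad (7 degrees) (value of joint wrench above 0.6 rad and value of joint handle above 0.12 rad), for 0.1 s.
At the end, for the whole second after the job is handed in: The nut is still tight (turn above 0.57 rad), the wrench is straight again (bend under 0.06 rad) and at rest, and the plain spanner's end is within 30 mm of where it was (value of joint wrench above 0.57 rad and value of joint handle below 0.06 rad and velocity of joint handle between -0.05 and 0.05 rad/s and distance of spanner_end from where it was at the start of the episode below 0.03 m); the robot touches nothing.
It fails at once if the wrench's joint is forced on to the end of its bend (over 0.5 rad, 29 degrees) (value of joint handle above 0.5 rad).
It fails at once if the plain spanner on the other holder is turned (its end moved more than 30 mm) (distance of spanner_end from where it was at the start of the episode above 0.03 m).
It also fails if it takes over 38 s, if anything falls off the work surface, if the arm or the gripper's body presses on something with over 40 N, if the wrist force passes 120 N, or if a joint passes its speed limit or range.

### The arm

A 6-joint arm with a two-finger parallel gripper is mounted at the origin on the work surface. World frame = base frame: x ahead of the robot, y to its left, z up, the work surface at z = 0. Lengths are in mm, angles in rad, forces in N, time in s.
With the tool pointing down it reaches from about 400 to 925 mm from the base axis. Payload 12.5 kg.
Tool frame: the origin (TCP) lies at the very end of the fingers, on their centre line; the grasp point (between the pads) lies grip_depth behind it (grip_depth is the distance from the TCP to the grasp point, in mm); z points along the fingers, y is the line along which they close (so a half turn about z gives the same grasp; the last joint's range is limited). The gripper opens to 95 mm and grips with 3 to 60 N. Pads are 20 mm wide; open, the fingers measure 119 mm over their backs; the gripper's body (75 mm by 180 mm) begins 59 mm behind the grasp point.
Start: joints at [1.231, 0.491, 1.559, -0, 1.092, -0.106], TCP at [144.779, 608.018, 214.661] pointing down, gripper open.
Joint ranges: [-3.1, 3.1], [-0.84, 2.19], [0.05, 2.79], [-1.13, 4.28], [0.06, 2.93], [-2.69, 2.69]. Speed limits (rad/s): [2.22, 2.22, 2.79, 3.14, 3.14, 3.14].

### API

Orientations are given as [roll, pitch, yaw] about the fixed x, y, z axes, in that order (R = Rz(yaw) Ry(pitch) Rx(roll)).
In Python, from cell import state, read_camera, job_done, grip_depth gives the robot as it stands.
- The arm moves only by the tool drive_tool, never from a script. Its argument "targets" is a list of rows, each an object with "jaw": the opening, from 0 (shut) to 1 (fully open); "travel": the shift along the tool's x, y, z in m, a list of three; "twist": the turn about the tool's z in rad. In form: [{"jaw": jaw, "travel": [tx, ty, tz], "twist": twist}, ...]. A call has 1 to 8 rows; each row is the pose to reach, as a shift and turn from the pose commanded when the call began, along the tool's axes at that moment; what a row does not reach only later rows make up. A row lasts 1/12 s, in which the tool goes at most 41.7 mm and 7.16 degrees, less where a joint would pass 70% of its speed; a pose out of reach is approached as far as the arm can. A call with a gripper value outside its range is refused whole. The fingers move at their own pace and stop on an object; the grip force is fixed at half the most. Time passes only in rows, so rows that repeat a pose let the fingers close. It gives the time, the measured TCP pose, the force, the opening and the grip force at its end, in the units of the state.
- state(): the state, without advancing time (a new reading comes with each control period).
- read_camera(name): name is "scene" or "top" or "wrist"; returns a dict with "frame" (400x640x3 uint8, red, green, blue), "fx", "fy", "cx", "cy" (pixels), "R" (3x3) and "t" (3): a world point X has camera coordinates R X + t. Camera axes: x right, y down, z forward; pixel columns grow to the right and rows downward; lengths in mm; the calibration is good to about 2 mm. A picture is of the moment at which its call begins. There is no depth.
- job_done(): hands the job in; it is judged then, once.
The state is a dict: "t": time; "joints": joint angles; "qvel": joint speeds; "tau": joint torques, N m; "eef_pos": TCP position; "tcp_rot": TCP orientation; "ft_force": force on the tool from outside, world axes, zero at the start; "moment": the same for the moment, N m; "opening": opening from 0.0 (shut) to 1.0 (fully open); "grip_force": force on a finger pad.
Only numpy, scipy, OpenCV 4.12 (cv2) and the standard library are available. Lean on these libraries where they do the work, as an engineer would, in place of code of your own. Each camera call takes 0.05 s, during which the arm holds its last target. There are 200 camera calls.

## Working session

There is one attempt and no reset: what is moved stays moved. The work goes in short steps, Python scripts to look and compute and a tool call to move; the robot and the scene stay as the last step left them, time stands still between calls to the robot, and variables do not carry over. Pictures are saved under pics/ and viewed, at most 10 in all, crops included, and the job is handed in when it is done.

Besides the shell and the picture viewer there is one more tool, called as name(argument=value, ...), one argument or row to a line, values as JSON. drive_tool: Moves the arm, as the interface text tells. Its arguments: {"type":"object","properties":{"targets":{"type":"array"}},"required":["targets"]}

```bash
mkdir -p pics; python3 - <<'E'
from cell import *
import cv2,numpy as np
print(state(),grip_depth)
for n in("top","scene"):
    c=read_camera(n);cv2.imwrite(f"pics/{n}0.png",c["frame"][:,:,::-1])
    print(n,c["fx"],c["cx"],c["cy"],np.round(c["R"],3).tolist(),np.round(c["t"],1))
E
```

```text
{'t': 0.0, 'joints': array([ 1.23137205e+00,  4.91542615e-01,  1.55943792e+00,  1.75668538e-05,
        1.09170876e+00, -1.05566393e-01]), 'qvel': array([ 4.02257678e-04, -3.69379571e-05, -5.61457758e-04,  4.50056229e-04,
        7.24851981e-04, -1.47284612e-04]), 'tau': array([-6.05133464e-04, -6.12642932e+01, -2.58177692e+01,  6.91834255e-02,
        4.83019010e-02, -1.19616770e-04]), 'eef_pos': array([144.70535436, 607.77032286, 214.07625089]), 'tcp_rot': array([-3.14050377e+00, -1.31046276e-04,  2.90772659e+00]), 'ft_force': array([-0.5914513 ,  0.13685315, -0.71469485]), 'moment': array([-0.0204168 , -0.02412003,  0.00131498]), 'grip_force': 0.0, 'opening': 1.0039138153175653} 18.8
top 519.8282874460534 313.6022020234331 198.90416242787924 [[0.024, -1.0, 0.014], [-0.985, -0.026, -0.173], [0.174, -0.009, -0.985]] [  36.5  555.6 1095. ]
scene 361.58017953948166 324.823213624778 197.42971045901788 [[-0.417, 0.909, -0.01], [0.549, 0.243, -0.8], [-0.724, -0.339, -0.6]] [ 175.3 -206.8 1163.7]
```

View pics/top0.png

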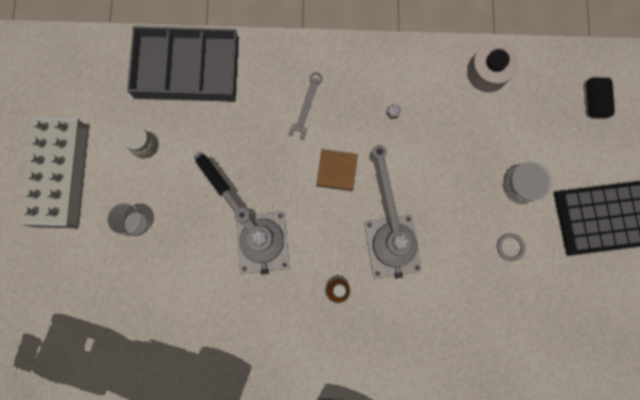

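View pics/scene0.png

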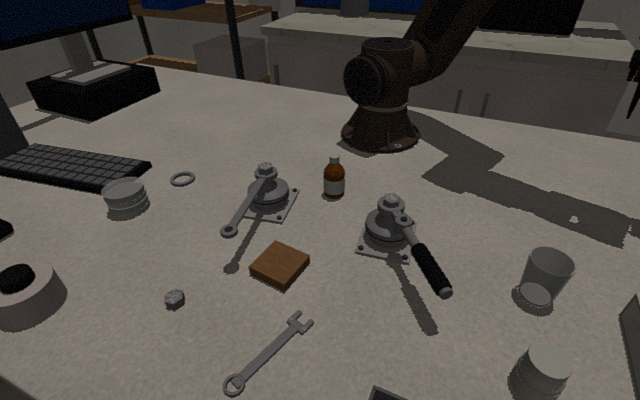

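The top view shows the click wrench on the left holder: nut about (259,237), knuckle (242,215), black grip from (199,156) to (225,193). The plain spanner is on the right holder, with its eye at (379,152). Clockwise swings the grip toward −y, to the right in the image.

```bash
cat >h.py <<'E'
from cell import *
import cv2,numpy as np
def ray(c,u,v,z):
    R,t=np.array(c["R"]),np.array(c["t"])
    C=-R.T@t; d=R.T@np.array([(u-c["cx"])/c["fx"],(v-c["cy"])/c["fy"],1])
    return C+d*(z-C[2])/d[2]
def grip(c,box):
    x0,y0,x1,y1=box
    g=c["frame"][y0:y1,x0:x1].max(2)
    n,l,s,m=cv2.connectedComponentsWithStats((g<40).astype(np.uint8))
    k=1+np.argmax(s[1:,4]); ys,xs=np.where(l==k)
    (rc,(w,h),a)=cv2.minAreaRect(np.c_[xs+x0,ys+y0].astype(np.float32))
    return np.array(rc),(w,h,a),s[k,4]
E
python3 - <<'E'
from h import *
c=read_camera("top")
rc,sh,a=grip(c,(185,140,240,205));print(rc,sh,a)
g=ray(c,*rc,88);n=ray(c,259,237,108);k=ray(c,242,215,92)
print("grip",g,"nut",n,"knuckle",k)
for p in(n,k):
    d=(g-p)[:2];print(np.hypot(*d),np.arctan2(d[1],d[0]))
print("spanner end",ray(c,379,152,88),"nut2",ray(c,401,241,108))
s=state();print(s["eef_pos"],s["tcp_rot"])
E
```

```text
[211.88322449 173.69499207] (42.16680145263672, 10.873859405517578, 53.53076171875) 443
grip [596.31794066 269.38856905  88.        ] nut [461.59738774 161.35499667 108.        ] knuckle [508.50626346 200.44462986  92.        ]
172.68723213532851 0.6759036505231855
111.64299083979665 0.665610388624341
spanner end [654.12681374 -87.66665708  88.        ] nut2 [ 460.87058865 -130.75524854  108.        ]
[144.73450652 607.84248414 214.20632459] [-3.14078396e+00 -8.52883626e-05  2.90777590e+00]
```

```bash
cat >>h.py <<'E'
from scipy.spatial.transform import Rotation as Ro
def travel(target):
    s=state(); R=Ro.from_euler("xyz",s["tcp_rot"]).as_matrix()
    return np.round(R.T@(np.array(target)-s["eef_pos"])/1000,4)
E
python3 -c "
from h import *
print(travel([568,303,214]),travel([568,303,160]))"
```

```text
[-4.824e-01 -1.985e-01  3.000e-04] [-0.4824 -0.1984  0.0543]
```

drive_tool(
  targets=[
    {"jaw": 0,"travel": [-0.482,-0.198,0],"twist": -0.6},
    {"jaw": 0,"travel": [-0.482,-0.198,0],"twist": -0.6},
    {"jaw": 0,"travel": [-0.482,-0.198,0],"twist": -0.6},
    {"jaw": 0,"travel": [-0.482,-0.198,0],"twist": -0.6},
    {"jaw": 0,"travel": [-0.482,-0.198,0],"twist": -0.6},
    {"jaw": 0,"travel": [-0.482,-0.198,0],"twist": -0.6},
    {"jaw": 0,"travel": [-0.482,-0.198,0],"twist": -0.6},
    {"jaw": 0,"travel": [-0.482,-0.198,0],"twist": -0.6},
  ],
)

```text
t: 0.82
eef_pos: [407.2, 419.0, 214.6]
tcp_rot: [3.142, -0.0, -2.775]
ft_force: [0.3, 0.3, 0.6]
opening: 0.498
grip_force: 0.0
```

```bash
python3 -c "
from h import *
s=state();print(s['t'],s['eef_pos'],s['tcp_rot'],s['opening'])
print(travel([568,303,214]))"
```

```text
0.8167 [407.16680321 418.99541553 214.61281871] [ 3.14158137e+00 -1.21471966e-04 -2.77515165e+00] 0.4984429984090093
[-0.1086 -0.1659  0.0006]
```

drive_tool(
  targets=[
    {"jaw": 0,"travel": [-0.1,-0.16,0],"twist": 0},
    {"jaw": 0,"travel": [-0.1,-0.16,0],"twist": 0},
    {"jaw": 0,"travel": [-0.1,-0.16,0],"twist": 0},
    {"jaw": 0,"travel": [-0.1,-0.16,0],"twist": 0},
    {"jaw": 0,"travel": [-0.1,-0.16,0],"twist": 0},
    {"jaw": 0,"travel": [-0.1,-0.16,0],"twist": 0},
    {"jaw": 0,"travel": [-0.1,-0.16,0],"twist": 0},
  ],
)

```text
t: 1.4
eef_pos: [557.0, 306.0, 214.0]
tcp_rot: [3.141, -0.001, -2.778]
ft_force: [0.7, 0.9, -0.2]
opening: 0.02
grip_force: 0.0
```

```bash
python3 -c "
from h import *
s=state();print(s['t'],s['eef_pos'],s['tcp_rot'],s['opening'])
print(travel([568,303,69]))
c=read_camera('wrist');cv2.imwrite('pics/w1.png',c['frame'][:,:,::-1])"
```

```text
1.4 [556.97909451 306.01243731 214.02327039] [ 3.14139185e+00 -9.66585790e-04 -2.77758674e+00] 0.019716336825563795
[-0.0094 -0.0068  0.145 ]
```

View pics/w1.png

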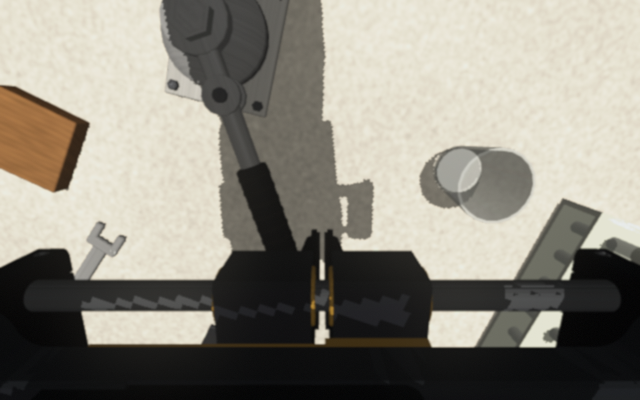

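The wrist view shows the nut near (203,22), the knuckle (222,95), the black grip starting at (250,167) and going under the left finger near (290,250), and the shut fingertips at about (322,240). I'll check the clearance before going down.

```bash
python3 -c "
from h import *
c=read_camera('wrist')
for u,v,z in((203,22,108),(222,95,96),(252,167,90),(281,250,88)):print(ray(c,u,v,z))
R,t=np.array(c['R']),np.array(c['t'])
p=R@state()['eef_pos']+t;print(p, p[:2]/p[2]*c['fx']+[c['cx'],c['cy']])
"
```

```text
[461.62321214 175.27168252 108.        ]
[507.06136116 199.98162171  96.        ]
[556.08586098 240.32346466  90.        ]
[622.09535065 290.08576549  88.        ]
[  1.34293574  24.6700002  182.76965494] [324.18045965 246.92700495]
```

drive_tool(
  targets=[
    {"jaw": 0,"travel": [0,0,0.145],"twist": 0},
    {"jaw": 0,"travel": [0,0,0.145],"twist": 0},
    {"jaw": 0,"travel": [0,0,0.145],"twist": 0},
    {"jaw": 0,"travel": [0,0,0.145],"twist": 0},
    {"jaw": 0,"travel": [0,0,0.145],"twist": 0},
    {"jaw": 0,"travel": [0,0,0.145],"twist": 0},
  ],
)

```text
t: 2.0
eef_pos: [555.6, 307.9, 69.6]
tcp_rot: [3.141, -0.001, -2.774]
ft_force: [0.6, 0.3, 0.6]
opening: 0.004
grip_force: 0.0
```

```bash
python3 -c "
from h import *
print(state()['eef_pos'],state()['ft_force'])
n=np.array([461.6,161.4])
# path: contact-normal offset 28.5 on the counter-clockwise side, radius 170
for a in(.66,.56,.46,.36,.26,.16,.06):
    p=n+170*np.array([np.cos(a),np.sin(a)])+28.5*np.array([-np.sin(a),np.cos(a)])
    print(a,p.round(0),travel([*p,69]).round(3))
"
```

```text
[555.58728163 307.8626492   69.58764327] [0.56413982 0.33158766 0.57079024]
0.66 [578. 288.] [-0.014 -0.027  0.001]
0.56 [590. 276.] [-0.021 -0.042  0.001]
0.46 [601. 262.] [-0.026 -0.059  0.   ]
0.36 [611. 248.] [-0.03  -0.076  0.   ]
0.26 [619. 233.] [-0.032 -0.093  0.   ]
0.16 [625. 217.] [-0.032 -0.11   0.   ]
0.06 [630. 200.] [-0.03  -0.127  0.   ]
```

drive_tool(
  targets=[
    {"jaw": 0,"travel": [-0.007,-0.013,0],"twist": 0},
    {"jaw": 0,"travel": [-0.014,-0.026,0],"twist": 0},
    {"jaw": 0,"travel": [-0.018,-0.035,0],"twist": 0},
    {"jaw": 0,"travel": [-0.021,-0.043,0],"twist": 0},
    {"jaw": 0,"travel": [-0.024,-0.051,0],"twist": 0},
    {"jaw": 0,"travel": [-0.026,-0.059,0],"twist": 0},
    {"jaw": 0,"travel": [-0.028,-0.067,0],"twist": 0},
    {"jaw": 0,"travel": [-0.03,-0.075,0],"twist": 0},
  ],
)

```text
t: 2.67
eef_pos: [611.6, 246.8, 69.6]
tcp_rot: [3.141, -0.0, -2.776]
ft_force: [-2.3, 2.4, 0.5]
opening: 0.004
grip_force: 1.2
```

```bash
python3 -c "
from h import *
s=state();print(s['eef_pos'],s['ft_force'])
c=read_camera('top');cv2.imwrite('pics/t2.png',cv2.resize(c['frame'][100:300,150:450,::-1],None,fx=2.5,fy=2.5))
"
```

```text
[611.60687056 246.83485211  69.63726041] [-2.30085408  2.4132815   0.47726597]
```

View pics/t2.png

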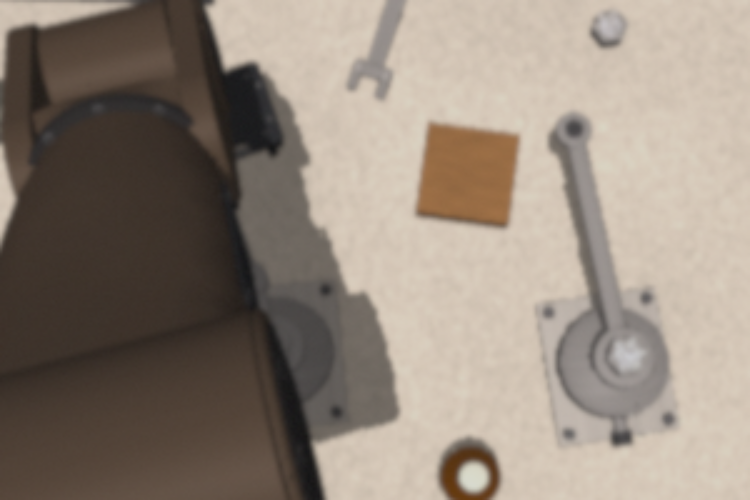

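The arm hides the wrench in the top view, and the plain spanner is unmoved with its eye at (574,128) in the crop. The contact force of about 3.3 N matches the nut's drag, so I'll keep going in short steps and watch the force.

drive_tool(
  targets=[
    {"jaw": 0,"travel": [-0.001,-0.006,0],"twist": 0},
    {"jaw": 0,"travel": [-0.002,-0.012,0],"twist": 0},
    {"jaw": 0,"travel": [-0.002,-0.017,0],"twist": 0},
  ],
)

```text
t: 2.97
eef_pos: [619.4, 232.1, 69.4]
tcp_rot: [3.141, -0.001, -2.775]
ft_force: [-3.0, 1.2, 0.4]
opening: 0.002
grip_force: 1.2
```

drive_tool(
  targets=[
    {"jaw": 0,"travel": [0,-0.006,0],"twist": 0},
    {"jaw": 0,"travel": [0,-0.012,0],"twist": 0},
    {"jaw": 0,"travel": [0,-0.012,0],"twist": 0},
  ],
)

```text
t: 3.22
eef_pos: [623.4, 221.1, 69.4]
tcp_rot: [3.14, -0.001, -2.777]
ft_force: [-6.5, 10.3, 0.3]
opening: 0.001
grip_force: 5.6
```

```bash
python3 -c "
from h import *
c=read_camera('wrist');cv2.imwrite('pics/w3.png',c['frame'][:,:,::-1]);print(state()['ft_force'],state()['eef_pos'])"
```

```text
[-4.32931692  9.72627141 -0.56090596] [623.17492791 221.62892584  69.44485097]
```

View pics/w3.png

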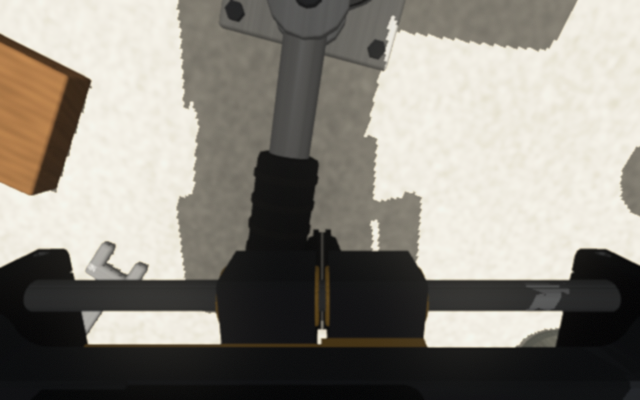

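The wrist view shows the knuckle at about (308,2), the shaft running from (302,45) to (290,150), and the fingers against the grip's right side. I'll compare the head direction (nut to pin) with the handle direction to get the bend.

```bash
python3 -c "
from h import *
c=read_camera('wrist')
k=ray(c,308,1,97);a=ray(c,302,45,88);b=ray(c,287,155,88)
print(k,a,b);n=np.array([461.6,161.4])
f=lambda d:np.arctan2(d[1],d[0])
print('head',f(k[:2]-n),np.hypot(*(k[:2]-n)),'handle',f((b-a)[:2]))
"
```

```text
[521.19857576 176.21895517  97.        ] [535.11198537 178.36745952  88.        ] [580.28934308 187.73261198  88.        ]
head 0.24370402642328098 61.41328573293639 handle 0.20440242061904193
```

drive_tool(
  targets=[
    {"jaw": 0,"travel": [0,-0.006,0],"twist": 0},
    {"jaw": 0,"travel": [0.001,-0.012,0],"twist": 0},
    {"jaw": 0,"travel": [0.001,-0.018,0],"twist": 0},
    {"jaw": 0,"travel": [0.002,-0.025,0],"twist": 0},
    {"jaw": 0,"travel": [0.002,-0.025,0],"twist": 0},
    {"jaw": 0,"travel": [0.002,-0.025,0],"twist": 0},
    {"jaw": 0,"travel": [0.002,-0.025,0],"twist": 0},
  ],
)

```text
t: 3.9
eef_pos: [629.5, 198.5, 69.3]
tcp_rot: [3.139, -0.002, -2.776]
ft_force: [-7.3, 12.8, -0.2]
opening: 0.007
grip_force: 6.3
```

```bash
python3 -c "
from h import *
c=read_camera('wrist');cv2.imwrite('pics/w4.png',c['frame'][:,:,::-1]);print(state()['ft_force'],state()['eef_pos'])"
```

```text
[-7.74070044 12.45800885 -1.01394124] [629.50871474 198.57331505  69.34433145]
```

View pics/w4.png

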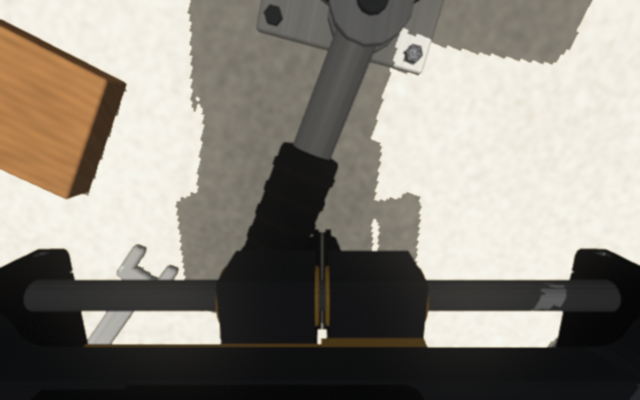

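The knuckle is now at about (373,3) and the shaft runs from (352,45) to (315,148). The handle has clearly swung, so I'll work out the bend.

```bash
python3 -c "
from h import *
c=read_camera('wrist')
k=ray(c,373,3,97);a=ray(c,352,45,88);b=ray(c,314,150,88)
print(k,a,b);n=np.array([461.6,161.4])
f=lambda d:np.arctan2(d[1],d[0])
print('head',f(k[:2]-n),np.hypot(*(k[:2]-n)),'handle',f((b-a)[:2]))
"
```

```text
[519.36513887 176.31737058  97.        ] [534.0383501  174.60537201  88.        ] [580.20052372 175.18489294  88.        ]
head 0.25272043673111794 59.660197898181565 handle 0.012553362232832932
```

The head angle held at about 0.25 in both views, so the nut is tight. The bend is about 0.24 rad (14°) and has been held. Easing off along the same path now.

drive_tool(
  targets=[
    {"jaw": 0,"travel": [0,0.004,0],"twist": 0},
    {"jaw": 0,"travel": [-0.001,0.008,0],"twist": 0},
    {"jaw": 0,"travel": [-0.001,0.012,0],"twist": 0},
    {"jaw": 0,"travel": [-0.002,0.016,0],"twist": 0},
    {"jaw": 0,"travel": [-0.002,0.02,0],"twist": 0},
    {"jaw": 0,"travel": [-0.002,0.024,0],"twist": 0},
    {"jaw": 0,"travel": [-0.002,0.028,0],"twist": 0},
    {"jaw": 0,"travel": [-0.002,0.032,0],"twist": 0},
  ],
)

```text
t: 4.67
eef_pos: [621.4, 227.8, 69.7]
tcp_rot: [-3.141, 0.001, -2.775]
ft_force: [-0.3, 0.2, 0.0]
opening: 0.007
grip_force: 0.0
```

drive_tool(
  targets=[
    {"jaw": 0,"travel": [0.001,0.005,0],"twist": 0},
    {"jaw": 0,"travel": [0.003,0.01,0],"twist": 0},
    {"jaw": 0,"travel": [0.006,0.02,0],"twist": 0},
    {"jaw": 0,"travel": [0.01,0.035,0],"twist": 0},
    {"jaw": 0,"travel": [0.012,0.05,0],"twist": 0},
    {"jaw": 0,"travel": [0.012,0.05,0],"twist": 0},
  ],
)

```text
t: 5.17
eef_pos: [590.1, 273.0, 69.7]
tcp_rot: [3.141, -0.0, -2.773]
ft_force: [-0.3, 0.8, -0.2]
opening: 0.004
grip_force: 0.0
```

```bash
python3 -c "
from h import *
c=read_camera('wrist');cv2.imwrite('pics/w5.png',c['frame'][:,:,::-1]);print(state()['ft_force'],state()['eef_pos'])"
```

```text
[ 0.26260077 -0.0751508  -0.28883388] [590.92552031 272.06687679  69.78802688]
```

View pics/w5.png

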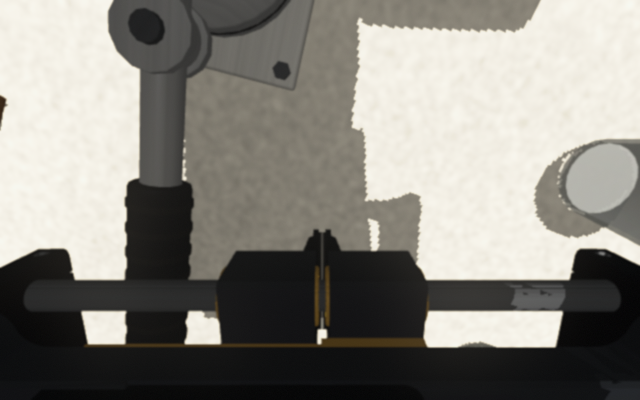

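The fingers at (322,240) are well clear of the grip, which spans about x 127–192 in the image. The knuckle is at (146,26) and the shaft goes from (164,75) to (161,180). I'll check that it's straight, then lift clear.

```bash
python3 -c "
from h import *
c=read_camera('wrist')
k=ray(c,146,26,104);a=ray(c,165,75,88);b=ray(c,158,250,88)
n=np.array([461.6,161.4])
f=lambda d:np.arctan2(d[1],d[0])
print(k,'head',f(k[:2]-n),np.hypot(*(k[:2]-n)),'handle',f((b-a)[:2]))
"
```

```text
[519.85605639 174.69470514 104.        ] head 0.22436913495777408 59.75380566059881 handle 0.20833259842643326
```

drive_tool(
  targets=[
    {"jaw": 0,"travel": [0,0,-0.12],"twist": 0},
    {"jaw": 0,"travel": [0,0,-0.12],"twist": 0},
    {"jaw": 0,"travel": [0,0,-0.12],"twist": 0},
    {"jaw": 0,"travel": [0.12,0.12,-0.12],"twist": 0},
    {"jaw": 0,"travel": [0.12,0.12,-0.12],"twist": 0},
    {"jaw": 0,"travel": [0.12,0.12,-0.12],"twist": 0},
    {"jaw": 0,"travel": [0.12,0.12,-0.12],"twist": 0},
    {"jaw": 0,"travel": [0.12,0.12,-0.12],"twist": 0},
  ],
)

```text
t: 5.93
eef_pos: [431.9, 340.7, 190.1]
tcp_rot: [3.141, -0.001, -2.773]
ft_force: [0.4, 0.1, 1.3]
opening: 0.007
grip_force: 0.0
```

```bash
python3 -c "
from h import *
c=read_camera('top');cv2.imwrite('pics/t6.png',cv2.resize(c['frame'][100:300,150:450,::-1],None,fx=2.5,fy=2.5))
print(state()['eef_pos'],state()['ft_force'],state()['t'])"
```

```text
[434.18462573 340.37698127 190.24102869] [-0.40694772  0.042289   -0.20928889] 5.9833
```

View pics/t6.png

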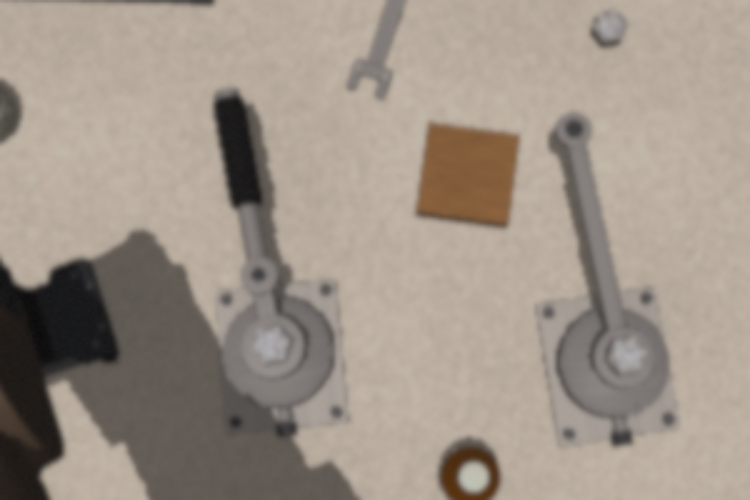

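The wrench is straight, with the nut at (271,345), knuckle (259,274) and grip tip (228,95) in line. The plain spanner hasn't moved, its eye still at (574,128), and the arm is clear. Handing in.

```bash
python3 -c "
from cell import *
print(job_done())"
```

```text
the job is handed in; nothing more can be done
None
```

I handed the job in at about 6 s: the nut came up tight, the joint bent about 0.24 rad (14°), and the wrench is straight again and released, with the plain spanner unmoved (the hand-in returned no verdict).

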